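Turn a boxed two-grit oilstone over, shut, and stack it on the other box

TASK

The two-grit oilstone in the stall has to be put away fine side up: draw its box out of the stall across the bench until it lies clear, then turn the box upside down with base and lid held together, so that it never comes open. Stack it, upside down and shut, squarely on top of the other stone box with their edges in line, leaving that box, the stamp block and the glue bottle where they stand, and let go.

Things in the scene. Friction and masses are not known exactly. Their poses are not given: they have to be found in the camera images.
- box_base: Lower half of the shut wooden box in the stall. Box: 90 (its x) x 60 (its y) x 44 mm high, about 0.32 kg. Origin: centre of the underside; z up through the box, to the lid. Base 23 mm high, with two black 3 mm nylon glide strips below that run along y, 33 mm either side of the middle, and slip well on the bench (friction about 0.2; wood about 0.6). Sides plain, upright, flush with the lid's.
- box_lid: Upper half of that box, 21 mm high, sides 90 x 60 mm; its top 5 mm is a flat panel stepped in 4 mm all round (82 x 52 mm). Origin: centre of its lower face, the parting plane, 23 mm above the base's underside; z toward its top. Loose: it only rests on the base, so it lifts off if held alone; a firm grip (about 35 N) on both long sides that bears on both halves at once carries the box.
- box_seam (a point): Point on the base at the centre of the parting plane; the lid's origin lies here, within 4 mm, while shut. Only the loose stone inside (70 x 42 x 21 mm, about 0.17 kg, half in each half, 1.5 mm play) keys lid to base. A fingertip pressed on the lid with about 15 N, some 14 mm behind the middle, drags the box along; pressed less it slips, pulled near the front edge the box tips.
- stall: Fixed three-sided stall of pale battens 10 mm thick, 32 mm high: a back and two sides round a bay 64 mm deep (x) and 96 mm wide (y), open at the front (its -x). Origin: on the bench, middle of the bay; front ends of the sides at x = -32 mm, back batten at x = +32 mm. The box fills the bay, its length across it (along the stall's y), so beside it only lid stands above the battens.
- other_box: A second such box, 90 (x) x 60 (y) x 44 mm, 0.32 kg, loose on the open bench and already upside down: its two black glide strips are on top, 44 mm above the bench. Its halves do not come apart. Origin: centre of the face it stands on; z up, x along its length.
- glue_bottle: Upright yellow glue bottle with red nozzle, 38 mm across, 123 mm tall; origin at the centre of its foot.
- stamp_block: Loose wooden stamp block with a paper label, 40 x 75 x 34 mm, lying beside the stall on its left (+y) side; origin at the centre of its underside.

How it is judged:
By the outcome, as a careful person would: the job done as asked, in the order asked, and still so for the second after the job is handed in, with the robot touching nothing.
It also fails if it takes over 72 s, if anything falls off the work surface, if the arm or the gripper's body presses on something with over 40 N, if the wrist force passes 120 N, or if a joint passes its speed limit or range.

ROBOT

A 7-joint arm with a two-finger parallel gripper is mounted at the origin on a cart in front of the work surface, level with it; the furniture and walls round the work are solid. World frame = base frame: x ahead of the robot, y to its left, z up, the work surface at z = 0. Lengths are in mm, angles in rad, forces in N, time in s.
With the tool pointing down it reaches from about 425 to 950 mm from the base axis. Payload 16.7 kg.
Tool frame: the origin (TCP) lies at the very end of the fingers, on their centre line; the grasp point (between the pads) lies 19 mm behind it; z points along the fingers, y is the line along which they close (so a half turn about z gives the same grasp; the last joint's range is limited). The gripper opens to 94 mm and grips with 3 to 60 N. Pads are 16 mm wide; open, the fingers measure 119 mm over their backs; the gripper's body (75 mm by 177 mm) begins 78 mm behind the grasp point.
Start: joints at [-0.149, 0.426, 0.074, 1.606, -0.034, 1.111, -0.067], TCP at [674.962, -0.018, 205.467] pointing down, gripper open.
Joint ranges: [-2.85, 2.85], [-0.5, 2.14], [-1.23, 1.37], [0.21, 2.46], [-1.02, 4.16], [0.16, 2.05], [-2.73, 2.73]. Speed limits (rad/s): [1.89, 1.89, 2.39, 2.39, 3.01, 3.01, 3.01].

INTERFACE

Orientations are given as a unit quaternion [w, x, y, z].
In Python, from cell import sense, eyes, manip gives the robot as it stands.
- The arm moves only by the tool jog_arm, never from a script. Its argument "steps" is a list of rows, each a list of 7 numbers: the shift along the tool's x, y, z in m, then the turn, a rotation vector about the tool's x, y, z in rad, then the opening, from 0 (shut) to 1 (fully open). In form: [[tx, ty, tz, wx, wy, wz, gripper], ...]. A call has 1 to 5 rows; each row is the pose to reach, as a shift and turn from the pose commanded when the call began, along the tool's axes at that moment; what a row does not reach only later rows make up. A row lasts 1/8 s, in which the tool goes at most 62.5 mm and 10.7 degrees, less where a joint would pass 70% of its speed; a pose out of reach is approached as far as the arm can. A call with a gripper value outside its range is refused whole. The fingers move at their own pace and stop on an object; the grip force is fixed at half the most. Time passes only in rows, so rows that repeat a pose let the fingers close. It gives the time, the measured TCP pose, the force, the opening and the grip force at its end, in the units of the state.
- sense(): the state, without advancing time (a new reading comes with each control period).
- eyes.snapshot(name): name is "scene" or "side" or "wrist"; returns the picture (400x640x3 uint8, red, green, blue); there is no depth.
- eyes.camera_model(name): a dict with "fx", "fy", "cx", "cy" (pixels), "origin" and "rotation" of the camera in the world. Camera axes: x right, y down, z forward; pixel columns grow to the right and rows downward; lengths in mm; the calibration is good to about 2 mm. A picture is of the moment at which its call begins: read the wrist's pose just before it. camera_model takes no time and is no camera call; for the wrist camera it gives the pose at the moment of the call.
- manip.hand_in(): hands the job in; it is judged then, once.
The state is a dict: "t": time; "q": joint angles; "qvel": joint speeds; "tau": joint torques, N m; "ee_pos": TCP position; "tool_rot": TCP orientation; "contact_force": force on the tool from outside, world axes, zero at the start; "wrist_torque": the same for the moment, N m; "opening": opening from 0.0 (shut) to 1.0 (fully open); "gripper_force": force on a finger pad.
Only numpy, scipy, OpenCV 4.12 (cv2) and the standard library are available. Lean on these libraries where they do the work, as an engineer would, in place of code of your own. Each camera call takes 0.05 s, during which the arm holds its last target. There are 200 camera calls.

## Working session

There is one attempt and no reset: what is moved stays moved. The work goes in short steps, Python scripts to look and compute and a tool call to move; the robot and the scene stay as the last step left them, time stands still between calls to the robot, and variables do not carry over. Pictures are saved under pics/ and viewed, at most 10 in all, crops included, and the job is handed in when it is done.

Besides the shell and the picture viewer there is one more tool, called after "Emit:" as a command line: name --pt "numbers of a row" for each row, then --argument value for the rest. jog_arm: Moves the arm, as the interface text tells. Its arguments: {"type":"object","properties":{"steps":{"type":"array","items":{"type":"array","items":{"type":"number"}}}},"required":["steps"]}

```bash
ls; mkdir -p pics; cat > h.py <<'E'
import numpy as np, cv2
from cell import sense, eyes, manip
def ray(cm,u,v):
    d=np.array([(u-cm['cx'])/cm['fx'],(v-cm['cy'])/cm['fy'],1.]); d=np.array(cm['rotation'])@d
    return np.array(cm['origin']),d
def onz(cm,u,v,z):
    o,d=ray(cm,u,v); return (o+d*(z-o[2])/d[2])[:2]
def proj(cm,p):
    c=np.array(cm['rotation']).T@(np.array(p,float)-np.array(cm['origin']))
    return cm['fx']*c[0]/c[2]+cm['cx'],cm['fy']*c[1]/c[2]+cm['cy']
def snap(n,f):
    cm=eyes.camera_model(n); im=eyes.snapshot(n); cv2.imwrite('pics/'+f+'.png',im[:,:,::-1]); return cm,im
E
python3 - <<'E'
from h import *
for n in ['scene','side','wrist']:
    cm,im=snap(n,n+'0'); print(n,{k:np.round(v,3).tolist() for k,v in cm.items()})
s=sense(); print(s)
a=cv2.imread('pics/scene0.png');b=cv2.imread('pics/wrist0.png')
E
```

```text
pics
scene {'fx': 435.289, 'fy': 435.289, 'cx': 312.212, 'cy': 200.673, 'origin': [-314.148, 615.022, 922.416], 'rotation': [0.197, -0.448, 0.793, -0.363]}
side {'fx': 413.156, 'fy': 413.156, 'cx': 321.861, 'cy': 196.532, 'origin': [397.721, -1009.455, 1034.441], 'rotation': [-0.401, 0.913, -0.066, 0.021]}
wrist {'fx': 347.992, 'fy': 347.992, 'cx': 321.262, 'cy': 195.169, 'origin': [675.405, 70.48, 384.551], 'rotation': [0.122, 0.992, 0.0, -0.001]}
{'t': 0.15, 'q': array([-0.14950754,  0.42660851,  0.07386639,  1.60641899, -0.03407109,
        1.11080453, -0.06711238]), 'qvel': array([ 0.00103479, -0.0026846 , -0.00093416, -0.00297286,  0.00099615,
       -0.00083455,  0.00051778]), 'tau': array([ 3.71428541e-03, -9.36296225e+01,  3.66915867e+00, -4.54431260e+01,
       -4.87569754e-02,  1.79132586e-02,  2.30669798e-05]), 'ee_pos': array([ 6.74677390e+02, -3.29616629e-02,  2.04941436e+02]), 'tool_rot': array([-3.11830872e-04,  7.07118019e-01,  7.07095373e-01, -3.78194189e-04]), 'contact_force': array([-0.0801597 ,  0.23544586,  0.10115153]), 'wrist_torque': array([ 0.03003937, -0.02576467,  0.02028638]), 'gripper_force': 0.0, 'opening': 1.0007905660340322}
```

```bash
sed -i "s/^def ray/from scipy.spatial.transform import Rotation as R\ndef rm(cm): return R.from_quat(cm['rotation'],scalar_first=True).as_matrix()\ndef ray/; s/np.array(cm\['rotation'\])@/rm(cm)@/; s/np.array(cm\['rotation'\]).T@/rm(cm).T@/" h.py; python3 -c "import h"
```

```text
(no output)
```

View pics/scene0.png

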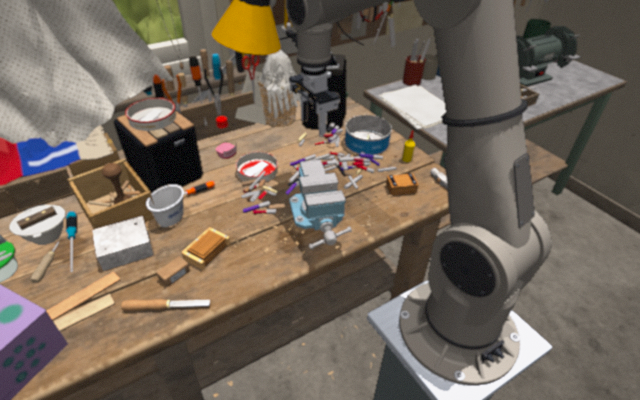

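View pics/side0.png

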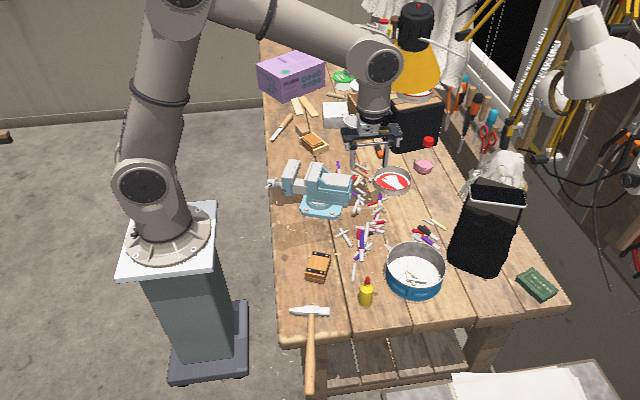

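View pics/wrist0.png

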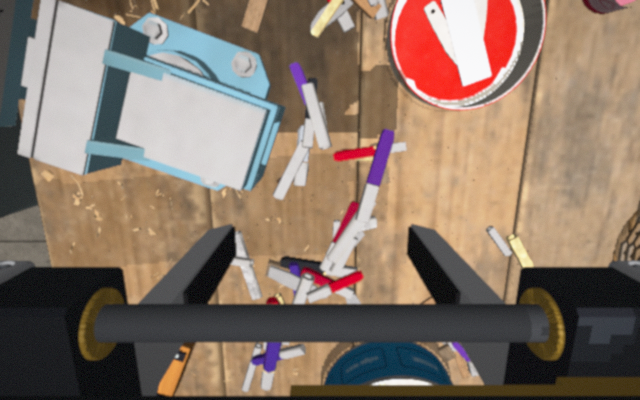

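The scene view shows the stall with the orange box at (205,247), the stamp block at (172,271), the other box at (401,184) and the bottle at (409,147). The side view has them at (313,143), the block behind it, (318,266) and (366,290). The wrist view shows only the vise and litter.

```bash
python3 - <<'E'
from h import *
c=eyes.camera_model('scene');d=eyes.camera_model('side')
for n,a,b,z in [('stall',(205,244),(313,142),44),('other',(402,180),(319,262),44),('bottletip',(411,133),(367,279),123),('block',(172,268),(305,132),34),('vise',(320,190),(320,185),100)]:
    print(n,onz(c,*a,z).round(),onz(d,*b,z).round())
a=cv2.imread('pics/scene0.png');b=cv2.imread('pics/side0.png')
o=np.vstack([cv2.resize(np.hstack([a[215:295,140:240],a[130:210,360:460]]),None,fx=4,fy=4,interpolation=2)[:, :800],cv2.resize(np.hstack([b[110:170,270:370],b[240:300,290:390]]),None,fx=4,fy=4,interpolation=2)])
cv2.imwrite('pics/crop.png',o)
E
```

```text
stall [531. 430.] [541. 395.]
other [ 473. -220.] [ 482. -229.]
bottletip [ 585. -339.] [ 595. -367.]
block [504. 533.] [517. 489.]
vise [510.  73.] [525.  58.]
```

View pics/crop.png

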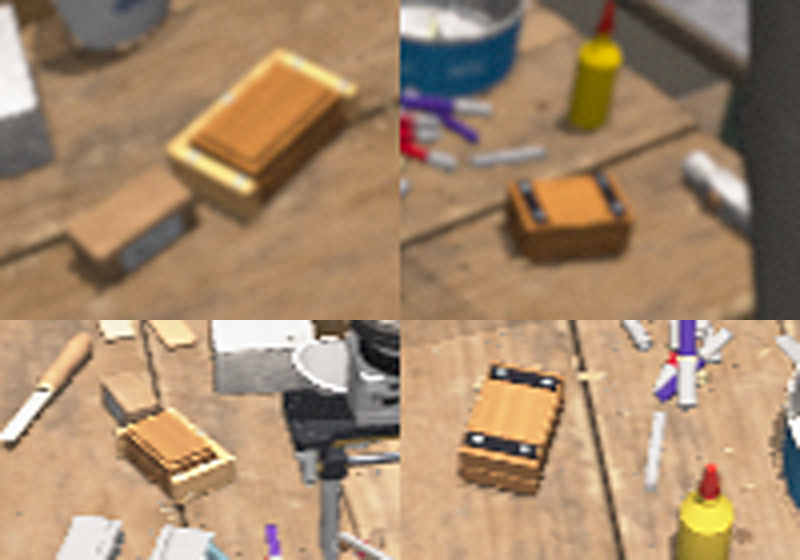

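The crop shows the box in the pale stall, whose open end faces the robot. The stamp block lies at its left corner, and the other box has its strips up. Next I'll look from close by.

Emit:
jog_arm --pt "0.06 -0.02 -0.02 0 0 0 1" --pt "0.12 -0.05 -0.02 0 0 0 1" --pt "0.18 -0.08 -0.02 0 0 0 1" --pt "0.24 -0.1 -0.02 0 0 0 1" --pt "0.3 -0.12 -0.02 0 0 0 1"

```text
t: 0.78
ee_pos: [558.5, 288.2, 225.6]
tool_rot: [0.0, 0.707, 0.707, 0.0]
contact_force: [1.0, -0.2, -0.2]
opening: 0.999
gripper_force: 0.0
```

Emit:
jog_arm --pt "0.04 -0.015 0 0 0 0 1" --pt "0.04 -0.015 0 0 0 0 1" --pt "0.04 -0.015 0 0 0 0 1"

```text
t: 1.15
ee_pos: [544.8, 325.8, 225.2]
tool_rot: [0.0, 0.707, 0.707, -0.0]
contact_force: [-0.2, 0.1, -0.1]
opening: 0.998
gripper_force: 0.0
```

```bash
python3 - <<'E'
from h import *
s=sense();print(s['t'],s['ee_pos'],s['tool_rot'])
cm,im=snap('wrist','w1'); import json
json.dump({k:np.array(v).tolist() for k,v in cm.items()},open('w1.json','w'))
for z in (0,44): print(z,onz(cm,320,195,z))
E
```

```text
1.15 [544.75573534 325.79070658 225.21917192] [ 1.81711343e-04  7.07258956e-01  7.06954480e-01 -3.16479311e-04]
0 [543.57018381 294.95109504]
44 [543.76986458 305.97687449]
```

View pics/w1.png

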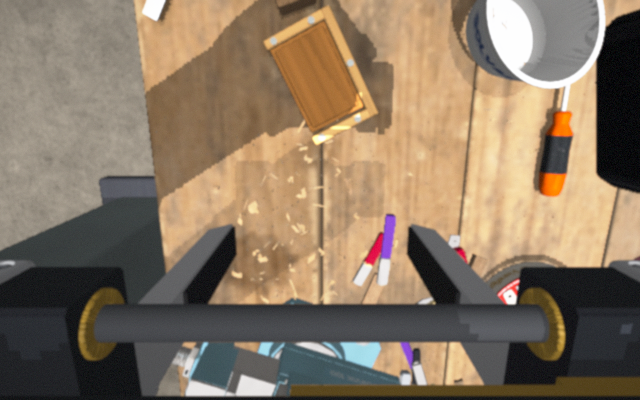

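The wrist view shows the box panel at about (315,75) in the stall, with the back batten on the right. The stall's open side is down-left, and the bench's front edge is at column 150. Next I'll measure the stall and check the arm's kinematic form.

```bash
python3 - <<'E'
from h import *; import json
cm=json.load(open('w1.json')); im=cv2.imread('pics/w1.png')
hsv=cv2.cvtColor(im,cv2.COLOR_BGR2HSV)
print([hsv[y,x].tolist() for x,y in [(310,75),(330,60),(340,132),(350,60),(272,42),(230,150),(300,180)]])
m=cv2.inRange(hsv,(8,140,80),(20,255,190)); m[:, :240]=0;m[:,400:]=0;m[160:]=0
m=cv2.morphologyEx(m,cv2.MORPH_OPEN,np.ones((3,3)))
cs=max(cv2.findContours(m,0,1)[0],key=cv2.contourArea)
r=cv2.minAreaRect(cs);print(cv2.contourArea(cs),r)
P=np.array([onz(cm,*p,44) for p in cv2.boxPoints(r)]);print(P.round(1),P.mean(0),np.linalg.norm(np.diff(P,axis=0),axis=1))
for z,(u,v) in [(32,(324,8)),(32,(377,113)),(32,(318,143)),(32,(266,44)),(0,(137,50)),(0,(160,200))]: print(z,u,v,onz(cm,u,v,z).round(1))
d=eyes.camera_model('side')
for p in [(280,345),(570,308),(262,90),(455,325)]: print('edge',onz(d,*p,0).round())
cv2.imwrite('pics/c1.png',cv2.resize(im[0:160,220:420],None,fx=4,fy=3.75,interpolation=2))
s=sense()
def rot(q):
    return R.from_euler('ZYZYZYZ',q).as_matrix()
print(rot(s['q']).round(3), R.from_quat(s['tool_rot'],scalar_first=True).as_matrix().round(3), s['q'].round(4).tolist())
E
```

```text
[[15, 174, 166], [15, 166, 167], [17, 124, 202], [25, 13, 211], [65, 7, 206], [15, 101, 136], [15, 118, 192]]
5510.0 ((317.3175048828125, 76.099365234375), (95.89289855957031, 62.62118911743164), 63.12186050415039)
[[493.4 453. ]
 [547.4 477.9]
 [591.  399.4]
 [534.7 371.4]] [541.63286801 425.41394775] [59.45915935 89.85291747 62.86275041]
32 324 8 [547.9 490.6]
32 377 113 [603.3 391.1]
32 318 143 [541.7 360. ]
32 266 44 [490.1 458.1]
0 137 50 [345.  457.4]
0 160 200 [350.9 288.8]
edge [ 346. -454.]
edge [1166. -463.]
edge [343. 960.]
edge [ 827. -466.]Traceback (most recent call last):
  File "<stdin>", line 17, in <module>
  File "<stdin>", line 16, in rot
  File "scipy/spatial/transform/_rotation.pyx", line 1413, in scipy.spatial.transform._rotation.Rotation.from_euler
ValueError: Expected axis specification to be a non-empty string of upto 3 characters, got ZYZYZYZ
```

View pics/c1.png

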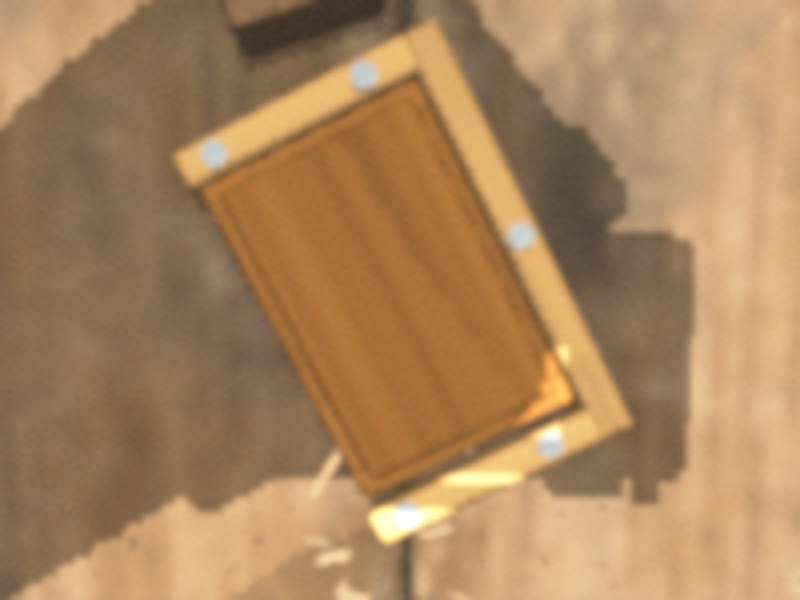

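The stall's yaw is about 29° and its origin is near (541,423). The bench's front edge is at x≈347. Next I'll check the kinematic form and refine the stall pose.

```bash
cat >> h.py <<'E'
import json
def frot(q):
    M=np.eye(3)
    for a,t in zip('zyzyzyz',q): M=M@R.from_euler(a,t).as_matrix()
    return M
def st(log=True):
    s=sense(); rt=R.from_quat(s['tool_rot'],scalar_first=True).as_matrix()
    if log: open('log.jsonl','a').write(json.dumps([s['q'].tolist(),s['ee_pos'].tolist(),s['tool_rot'].tolist()])+'\n')
    print(round(s['t'],2),'pos',s['ee_pos'].round(1),'x',rt[:,0].round(3),'y',rt[:,1].round(3),'z',rt[:,2].round(3),'F',s['contact_force'].round(1),'op',round(s['opening'],3),'gf',round(s['gripper_force'],1),'q',s['q'].round(2))
    return s,rt
E
python3 - <<'E'
from h import *
s,rt=st(); print((frot(s['q']).T@rt).round(3))
cm=json.load(open('w1.json'))
c=[(263.7,41.9),(328,5.9),(378,113.3),(316.2,144.8)]
P=np.array([onz(cm,*p,32) for p in c]);ax=(P[1]-P[0])+(P[2]-P[3]); ay=(P[0]-P[3])+(P[1]-P[2])
print(P.round(1),P.mean(0),np.arctan2(ax[1],ax[0]),np.arctan2(-ay[0],ay[1]),[np.linalg.norm(P[i]-P[i-1]).round(1) for i in range(4)])
# panel (z=39 ledge outer corners)
c=[(203,190),(415,75),(580,405),(372,498)]
P=np.array([onz(cm,220+x/4,y/3.75,40) for x,y in c]);print('box',P.mean(0),[np.linalg.norm(P[i]-P[i-1]).round(1) for i in range(4)])
E
```

```text
1.2 pos [545.1 325.3 225.3] x [ 0.001  1.    -0.001] y [ 1.    -0.001 -0.   ] z [-0.    -0.001 -1.   ] F [-1.2 -1.4 -0. ] op 1.002 gf 0.0 q [-0.6   0.35 -0.05  1.67  0.02  1.12 -0.66]
[[-0.003 -1.     0.   ]
 [ 1.    -0.003 -0.001]
 [ 0.001 -0.     1.   ]]
[[487.9 460. ]
 [551.7 492.5]
 [604.3 390.8]
 [539.7 358.1]] [545.93325354 425.35750411] 0.46923621647624736 0.4739861566576584 [np.float64(114.3), np.float64(71.6), np.float64(114.5), np.float64(72.4)]
box [542.3881146  424.07645829] [np.float64(89.3), np.float64(58.7), np.float64(92.1), np.float64(58.6)]
```

Emit:
jog_arm --pt "0.05 0.005 0.02 0 0 -0.16 0" --pt "0.105 0.01 0.05 0 0 -0.32 0" --pt "0.105 0.01 0.1 0 0 -0.472 0" --pt "0.105 0.01 0.15 0 0 -0.472 0" --pt "0.105 0.01 0.15 0 0 -0.472 0"

```text
t: 1.82
ee_pos: [553.6, 428.4, 71.9]
tool_rot: [-0.001, 0.523, 0.852, -0.003]
contact_force: [0.2, 0.2, 0.5]
opening: 0.503
gripper_force: 0.0
```

Emit:
jog_arm --pt "0 0 0 0 0 0 0" --pt "0 0 0 0 0 0 0"

```text
t: 2.08
ee_pos: [555.9, 432.1, 78.2]
tool_rot: [0.001, 0.523, 0.853, 0.002]
contact_force: [-0.3, 0.7, 0.2]
opening: 0.29
gripper_force: 0.0
```

```bash
python3 - <<'E'
from h import *
st()
E
```

```text
2.08 pos [555.9 432.1  78.2] x [-0.454  0.891  0.001] y [0.891 0.454 0.003] z [ 0.003  0.002 -1.   ] F [-0.3  0.7  0.2] op 0.29 gf 0.0 q [-0.64  0.6  -0.16  1.63  0.11  0.92 -0.37]
```

Emit:
jog_arm --pt "0 0 0.01 0 0 0 0" --pt "0 0 0.02 0 0 0 0" --pt "0 0 0.027 0 0 0 0" --pt "0 0 0.027 0 0 0 0" --pt "0 0 0.027 0 0 0 0"

```text
t: 2.7
ee_pos: [554.6, 431.7, 48.5]
tool_rot: [-0.0, 0.522, 0.853, 0.0]
contact_force: [0.1, 0.7, 0.3]
opening: 0.002
gripper_force: 0.0
```

Emit:
jog_arm --pt "0 0 0.001 0 0 0 0" --pt "0 0 0.002 0 0 0 0" --pt "0 0 0.003 0 0 0 0"

```text
t: 3.08
ee_pos: [554.5, 431.6, 45.5]
tool_rot: [-0.0, 0.522, 0.853, 0.0]
contact_force: [0.2, 0.5, 0.3]
opening: 0.006
gripper_force: 0.0
```

Emit:
jog_arm --pt "0 0 0.001 0 0 0 0" --pt "0 0 0.001 0 0 0 0"

```text
t: 3.32
ee_pos: [554.5, 431.5, 44.5]
tool_rot: [-0.0, 0.522, 0.853, -0.0]
contact_force: [0.5, -0.1, -0.5]
opening: 0.004
gripper_force: 0.0
```

Emit:
jog_arm --pt "0 0 0.001 0 0 0 0" --pt "0 0 0.0015 0 0 0 0" --pt "0 0 0.0015 0 0 0 0"

```text
t: 3.7
ee_pos: [554.9, 431.8, 44.3]
tool_rot: [0.0, 0.522, 0.853, 0.0]
contact_force: [-3.3, -3.2, 15.7]
opening: 0.006
gripper_force: 7.6
```

Emit:
jog_arm --pt "0 -0.002 0.0002 0 0 0 0" --pt "0 -0.005 0.0002 0 0 0 0" --pt "0 -0.009 0.0002 0 0 0 0" --pt "0 -0.014 0.0002 0 0 0 0" --pt "0 -0.019 0.0002 0 0 0 0"

```text
t: 4.32
ee_pos: [539.2, 424.0, 44.3]
tool_rot: [0.001, 0.522, 0.853, 0.002]
contact_force: [4.1, 2.1, 8.5]
opening: 0.003
gripper_force: 4.6
```

Emit:
jog_arm --pt "0 0 0.0006 0 0 0 0" --pt "0 0 0.0006 0 0 0 0"

```text
t: 4.58
ee_pos: [538.9, 423.9, 44.2]
tool_rot: [0.001, 0.522, 0.853, 0.002]
contact_force: [-1.1, -2.2, 19.1]
opening: 0.006
gripper_force: 9.4
```

```bash
python3 - <<'E'
from h import *
st()
d,im=snap('side','s2'); c,im2=snap('scene','c2')
a=cv2.imread('pics/side0.png')[110:170,270:370];b=im[110:170,270:370,::-1];e=cv2.imread('pics/scene0.png')[215:295,140:240];f=im2[215:295,140:240,::-1]
cv2.imwrite('pics/cmp.png',cv2.resize(np.vstack([np.hstack([a,b]),np.hstack([e,f])]),None,fx=4,fy=4,interpolation=2))
E
```

```text
4.58 pos [538.9 423.9  44.2] x [-0.454  0.891  0.001] y [0.891 0.454 0.003] z [ 0.003  0.002 -1.   ] F [-1.1 -2.2 19.1] op 0.006 gf 9.4 q [-0.65  0.61 -0.15  1.69  0.12  0.85 -0.38]
```

View pics/cmp.png

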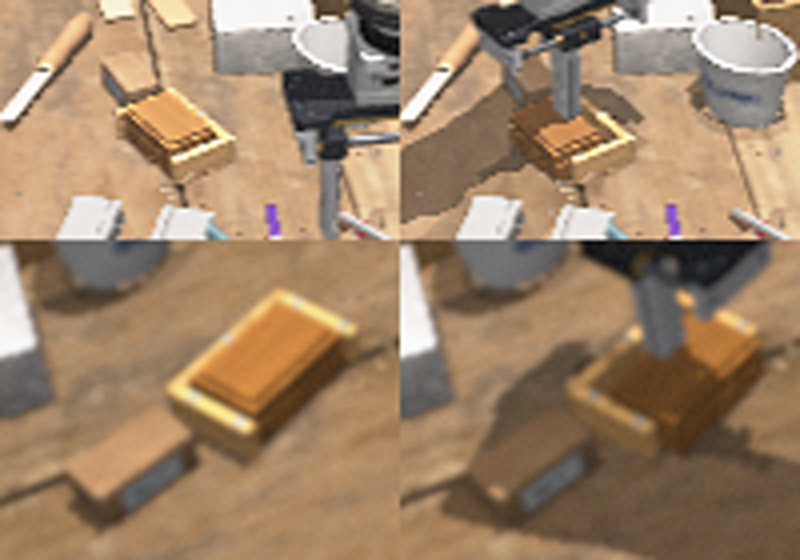

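The comparison shows the box sliding out with the fingertip, about 17 mm out of the stall. I'll go on.

Emit:
jog_arm --pt "0 -0.003 0.0002 0 0 0 0" --pt "0 -0.007 0.0003 0 0 0 0" --pt "0 -0.012 0.0004 0 0 0 0" --pt "0 -0.017 0.0005 0 0 0 0" --pt "0 -0.022 0.0006 0 0 0 0"

```text
t: 5.3
ee_pos: [520.8, 415.0, 44.2]
tool_rot: [0.001, 0.522, 0.853, 0.003]
contact_force: [6.7, 3.2, 16.4]
opening: 0.004
gripper_force: 8.6
```

Emit:
jog_arm --pt "0 -0.005 0.0001 0 0 0 0" --pt "0 -0.01 0.0002 0 0 0 0" --pt "0 -0.015 0.0003 0 0 0 0" --pt "0 -0.02 0.0004 0 0 0 0" --pt "0 -0.025 0.0005 0 0 0 0"

```text
t: 5.92
ee_pos: [499.1, 404.1, 44.2]
tool_rot: [0.001, 0.522, 0.853, 0.004]
contact_force: [8.9, 4.2, 20.7]
opening: 0.003
gripper_force: 10.5
```

Emit:
jog_arm --pt "0 -0.005 0 0 0 0 0" --pt "0 -0.01 0 0 0 0 0" --pt "0 -0.015 0 0 0 0 0" --pt "0 -0.02 0.0001 0 0 0 0" --pt "0 -0.025 0.0002 0 0 0 0"

```text
t: 6.55
ee_pos: [477.1, 393.1, 44.1]
tool_rot: [0.001, 0.522, 0.853, 0.005]
contact_force: [8.7, 4.1, 23.4]
opening: 0.001
gripper_force: 11.7
```

Emit:
jog_arm --pt "0 -0.005 0 0 0 0 0" --pt "0 -0.01 0 0 0 0 0" --pt "0 -0.014 0.0001 0 0 0 0" --pt "0 -0.018 0.0001 0 0 0 0" --pt "0 -0.018 0.0001 0 0 0 0"

```text
t: 7.18
ee_pos: [460.9, 385.0, 44.1]
tool_rot: [0.001, 0.522, 0.853, 0.004]
contact_force: [6.1, 3.1, 25.6]
opening: 0.005
gripper_force: 13.3
```

Emit:
jog_arm --pt "0 0 -0.02 0 0 0 0" --pt "0 0 -0.06 0 0 0 1" --pt "-0.06 0 -0.12 0 0 0 1" --pt "-0.09 0 -0.15 0 0 0 1" --pt "-0.09 0 -0.15 0 0 0 1"

```text
t: 7.8
ee_pos: [501.6, 299.5, 194.2]
tool_rot: [0.002, 0.524, 0.852, 0.002]
contact_force: [-0.1, -0.1, -0.9]
opening: 0.398
gripper_force: 0.0
```

```bash
python3 - <<'E'
from h import *
st(); cm,im=snap('wrist','w3'); json.dump({k:np.array(v).tolist() for k,v in cm.items()},open('w3.json','w'));st()
E
```

```text
7.8 pos [501.6 299.5 194.2] x [-0.45   0.893 -0.   ] y [0.893 0.45  0.006] z [ 0.005  0.002 -1.   ] F [-0.1 -0.1 -0.9] op 0.398 gf 0.0 q [-0.52  0.29 -0.16  1.82  0.05  1.03 -0.23]
7.85 pos [499.9 300.8 192.5] x [-0.452  0.892  0.   ] y [0.892 0.452 0.003] z [ 0.003  0.001 -1.   ] F [ 0.4  0.6 -1. ] op 0.441 gf 0.0 q [-0.52  0.29 -0.16  1.82  0.05  1.02 -0.23]
```

View pics/w3.png

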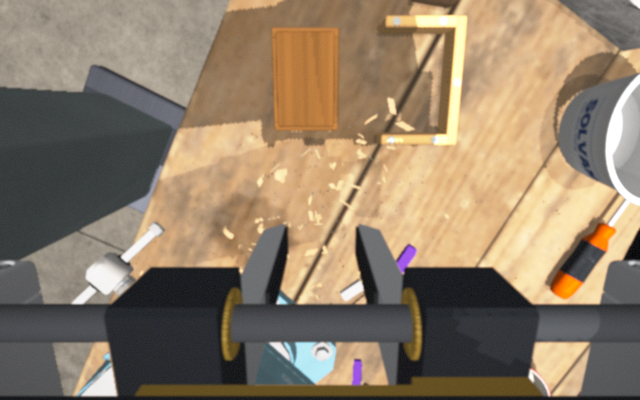

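The view shows the box lying clear, with panel corners at (273,28), (337,28), (339,130) and (274,131). The stall's front ends are at column 385. Next I'll measure the box centre and locate the other box in both fixed views.

```bash
python3 - <<'E'
from h import *
cm=json.load(open('w3.json')); im=cv2.imread('pics/w3.png'); hsv=cv2.cvtColor(im,cv2.COLOR_BGR2HSV)
m=cv2.inRange(hsv,(8,150,70),(20,255,230)); m[:, :240]=0;m[:,365:]=0;m[150:]=0
m=cv2.morphologyEx(m,cv2.MORPH_OPEN,np.ones((5,5)))
cs=max(cv2.findContours(m,0,1)[0],key=cv2.contourArea);r=cv2.minAreaRect(cs);print(r)
for z in(39,44):
    P=np.array([onz(cm,*p,z) for p in cv2.boxPoints(r)]);e=P[1]-P[0];f=P[2]-P[1];print(z,P.mean(0).round(1),np.linalg.norm(e),np.linalg.norm(f),np.arctan2(e[1],e[0]),np.arctan2(f[1],f[0]))
# other box: strips in both views
for n,f,(x0,y0,x1,y1) in [('scene','scene0',(380,165,425,205)),('side','side0',(298,245,338,285))]:
    c=eyes.camera_model(n); a=cv2.imread(f'pics/{f}.png'); h=cv2.cvtColor(a,cv2.COLOR_BGR2HSV)[y0:y1,x0:x1]
    m=cv2.inRange(h,(0,0,0),(180,255,75)); k,l,s,ct=cv2.connectedComponentsWithStats(m)
    for i in range(1,k):
        if s[i,4]>8:
            rr=cv2.minAreaRect(np.argwhere(l==i)[:,::-1].astype(np.float32)); u,v=ct[i]+[x0,y0]
            print(n,s[i].tolist(),(u.round(1),v.round(1)),onz(c,u,v,44).round(1),rr[1:])
E
```

```text
((304.4999694824219, 78.49999237060547), (100.99998474121094, 64.99998474121094), 90.0)
39 [446.3 378. ] 57.53918310023952 88.04522602902753 0.46793992711477933 -1.0929494936498871
44 [446.7 377.7] 56.680222212878405 86.73086247009317 0.4679399271147787 -1.0929494936498871
scene [11, 13, 3, 5, 9] (np.float64(392.1), np.float64(179.8)) [ 490.2 -193. ] ((4.4721360206604, 1.3416407108306885), 63.43495178222656)
scene [7, 16, 5, 12, 28] (np.float64(388.6), np.float64(187.4)) [ 465.6 -158.6] ((11.698805809020996, 2.971125364303589), 68.19859313964844)
side [15, 7, 13, 5, 32] (np.float64(319.6), np.float64(254.1)) [ 487.8 -198.3] ((12.551432609558105, 2.7456257343292236), 11.309932708740234)
side [9, 23, 17, 7, 43] (np.float64(315.1), np.float64(271.1)) [ 466.2 -260.5] ((16.865985870361328, 3.1378579139709473), 11.309932708740234)
```

Emit:
jog_arm --pt "0.0 0 0 0 0.18 0 1" --pt "0 0 0 0 0.36 0 1" --pt "0 0 0 0 0.54 0 1" --pt "0.0 0 0 0 0.72 0 1" --pt "0.0 0 0 0 0.785 0 1"

```text
t: 8.48
ee_pos: [498.2, 300.6, 188.5]
tool_rot: [-0.329, 0.484, 0.786, 0.2]
contact_force: [-0.2, -0.2, -0.4]
opening: 0.968
gripper_force: 0.0
```

```bash
python3 - <<'E'
from h import *
st()
E
```

```text
8.47 pos [498.2 300.6 188.5] x [-0.315  0.629  0.71 ] y [ 0.892  0.452 -0.004] z [-0.324  0.633 -0.704] F [-0.2 -0.2 -0.4] op 0.968 gf 0.0 q [ 0.01  0.49 -0.3   1.82 -0.7   1.15  0.6 ]
```

Emit:
jog_arm --pt "-0.025 -0.006 0.04 0 0 0 1" --pt "-0.053 -0.011 0.08 0 0 0 1" --pt "-0.053 -0.011 0.103 0 0 0 1" --pt "-0.053 -0.011 0.103 0 0 0 1" --pt "-0.053 -0.011 0.103 0 0 0 1"

```text
t: 9.1
ee_pos: [472.6, 328.5, 80.8]
tool_rot: [-0.326, 0.482, 0.788, 0.2]
contact_force: [1.0, -0.3, 0.3]
opening: 1.0
gripper_force: 0.0
```

```bash
cat >> h.py <<'E'
def to(target,rt,pos):
    d=np.array(target,float)-pos; print('delta tool mm',(rt.T@d).round(1))
E
python3 - <<'E'
from h import *
s,rt=st()
to(np.array([446.5,378,23])+19*rt[:,2],rt,s['ee_pos'])
cm,im=snap('wrist','w4'); json.dump({k:np.array(v).tolist() for k,v in cm.items()},open('w4.json','w'))
hsv=cv2.cvtColor(im,cv2.COLOR_RGB2HSV); print('grasp px',proj(cm,[446.5,378,44]))
E
```

```text
9.1 pos [472.6 328.5  80.8] x [-0.322  0.63   0.707] y [ 0.89   0.455 -0.   ] z [-0.322  0.629 -0.707] F [ 1.  -0.3  0.3] op 1.0 gf 0.0 q [-0.02  0.62 -0.33  1.92 -0.75  0.94  0.72]
delta tool mm [-1.2 -0.7 99.4]
grasp px (np.float64(319.4971839192803), np.float64(189.28227172253887))
```

Emit:
jog_arm --pt "-0.001 -0.001 0.03 0 0 0 1" --pt "-0.001 -0.001 0.06 0 0 0 1" --pt "-0.001 -0.001 0.085 0 0 0 1" --pt "-0.001 -0.001 0.098 0 0 0 1" --pt "-0.001 -0.001 0.098 0 0 0 1"

```text
t: 9.78
ee_pos: [440.5, 389.0, 10.6]
tool_rot: [-0.326, 0.482, 0.788, 0.2]
contact_force: [-0.0, 0.3, -0.2]
opening: 1.0
gripper_force: 0.0
```

Emit:
jog_arm --pt "0 0 0 0 0 0 1" --pt "0 0 0 0 0 0 0.7" --pt "0 0 0 0 0 0 0.5" --pt "0 0 0 0 0 0 0" --pt "0 0 0 0 0 0 0"

```text
t: 10.4
ee_pos: [440.6, 388.9, 10.5]
tool_rot: [-0.326, 0.483, 0.788, 0.2]
contact_force: [0.8, -0.5, 1.4]
opening: 0.636
gripper_force: 30.0
```

Emit:
jog_arm --pt "0 0 0 0 0 0 0" --pt "0 0 0 0 0 0 0" --pt "0 0 0 0 0 0 0"

```text
t: 10.78
ee_pos: [440.5, 388.9, 10.5]
tool_rot: [-0.326, 0.483, 0.788, 0.2]
contact_force: [0.8, -2.7, 3.4]
opening: 0.634
gripper_force: 30.0
```

```bash
python3 - <<'E'
from h import *
s,rt=st(); print('grasp pt',s['ee_pos']-19*rt[:,2])
E
```

```text
10.78 pos [440.5 388.9  10.5] x [-0.322  0.63   0.707] y [0.891 0.455 0.   ] z [-0.321  0.63  -0.707] F [ 0.8 -2.7  3.4] op 0.634 gf 30.0 q [-0.08  0.73 -0.39  1.96 -0.83  0.75  0.77]
grasp pt [446.65053007 376.92160111  23.95843145]
```

Emit:
jog_arm --pt "0.004 0 -0.004 0 0 0 0" --pt "0.014 0 -0.014 0 0 0 0" --pt "0.03 0 -0.03 0 0 0 0" --pt "0.05 0 -0.05 0 0 0 0" --pt "0.055 0 -0.055 0 0 0 0"

```text
t: 11.4
ee_pos: [441.0, 389.3, 90.2]
tool_rot: [-0.325, 0.482, 0.788, 0.201]
contact_force: [1.0, 0.2, -3.6]
opening: 0.636
gripper_force: 30.0
```

Emit:
jog_arm --pt "0 0 0 0 -0.08 0 0" --pt "0 0 0 0 -0.22 0 0" --pt "0 0 0 0 -0.37 0 0" --pt "0 0 0 0 -0.52 0 0" --pt "0 0 0 0 -0.67 0 0"

```text
t: 12.02
ee_pos: [440.6, 388.8, 88.6]
tool_rot: [-0.047, 0.522, 0.851, 0.029]
contact_force: [-0.6, -0.5, -4.6]
opening: 0.638
gripper_force: 30.0
```

```bash
python3 - <<'E'
from h import *
s,rt=st(); print('grasp pt',s['ee_pos']-19*rt[:,2])
E
```

```text
12.03 pos [440.6 388.8  88.6] x [-0.452  0.885  0.11 ] y [0.891 0.454 0.001] z [-0.049  0.099 -0.994] F [-0.6 -0.5 -4.6] op 0.638 gf 30.0 q [-0.75  0.41 -0.02  1.93 -0.14  0.78 -0.2 ]
grasp pt [441.5041916  386.94622725 107.51144077]
```

Emit:
jog_arm --pt "0 0 0 0 -0.15 0 0" --pt "0 0 0 0 -0.3 0 0" --pt "0 0 0 0 -0.45 0 0" --pt "0 0 0 0 -0.6 0 0" --pt "0 0 0 0 -0.75 0 0"

```text
t: 12.65
ee_pos: [439.9, 389.6, 88.3]
tool_rot: [0.268, 0.495, 0.81, -0.164]
contact_force: [-0.2, -0.3, -3.6]
opening: 0.637
gripper_force: 30.0
```

Emit:
jog_arm --pt "0 0 0 0 -0.1 0 0" --pt "0 0 0 0 -0.15 0 0" --pt "0 0 0 0 -0.15 0 0"

```text
t: 13.02
ee_pos: [439.9, 389.0, 87.3]
tool_rot: [0.326, 0.482, 0.788, -0.2]
contact_force: [0.0, -0.7, -2.3]
opening: 0.636
gripper_force: 30.0
```

```bash
python3 - <<'E'
from h import *
s,rt=st(); print('grasp pt',s['ee_pos']-19*rt[:,2])
g0=R.from_quat([-0.326,0.483,0.788,0.2],scalar_first=True).as_matrix()
print('box axes now (cols)',(rt@g0.T).round(3), 'angle x_t from horiz', np.degrees(np.arcsin(rt[2,0])))
E
```

```text
13.03 pos [439.9 389.   87.3] x [-0.323  0.629 -0.707] y [ 0.89   0.455 -0.001] z [ 0.321 -0.63  -0.707] F [ 0.  -0.7 -2.3] op 0.636 gf 30.0 q [-1.35  0.72  0.24  1.7   0.46  1.29 -0.91]
grasp pt [433.82393225 400.92682277 100.73959242]
box axes now (cols) [[ 0.794  0.402 -0.455]
 [ 0.405  0.207  0.89 ]
 [ 0.452 -0.892  0.001]] angle x_t from horiz -44.98384215442693
```

Emit:
jog_arm --pt "0.012 0 0.012 0 0 0 0" --pt "0.024 0 0.024 0 0 0 0" --pt "0.032 0 0.032 0 0 0 0" --pt "0.0365 0 0.0365 0 0 0 0" --pt "0.0365 0 0.0365 0 0 0 0"

```text
t: 13.65
ee_pos: [440.4, 388.7, 36.2]
tool_rot: [0.326, 0.482, 0.788, -0.2]
contact_force: [0.1, 0.2, -3.9]
opening: 0.64
gripper_force: 30.0
```

Emit:
jog_arm --pt "0.0 0 0.0 0 0 0 0" --pt "0.0005 0 0.0005 0 0 0 0" --pt "0.001 0 0.001 0 0 0 0"

```text
t: 14.02
ee_pos: [440.4, 389.1, 35.4]
tool_rot: [0.326, 0.483, 0.788, -0.2]
contact_force: [0.5, 0.5, -3.2]
opening: 0.635
gripper_force: 30.0
```

Emit:
jog_arm --pt "0.0005 0 0.0005 0 0 0 0" --pt "0.001 0 0.001 0 0 0 0" --pt "0.001 0 0.001 0 0 0 0"

```text
t: 14.4
ee_pos: [440.4, 388.9, 33.7]
tool_rot: [0.326, 0.482, 0.788, -0.2]
contact_force: [0.0, -0.1, -2.6]
opening: 0.633
gripper_force: 30.0
```

Emit:
jog_arm --pt "0.0003 0 0.0003 0 0 0 0" --pt "0.0005 0 0.0005 0 0 0 0" --pt "0.0005 0 0.0005 0 0 0 0"

```text
t: 14.78
ee_pos: [440.4, 388.9, 33.0]
tool_rot: [0.326, 0.482, 0.788, -0.2]
contact_force: [-0.5, 0.5, -2.4]
opening: 0.64
gripper_force: 30.0
```

Emit:
jog_arm --pt "0.0003 0 0.0003 0 0 0 0" --pt "0.0005 0 0.0005 0 0 0 0" --pt "0.0005 0 0.0005 0 0 0 0"

```text
t: 15.15
ee_pos: [440.4, 388.9, 32.4]
tool_rot: [0.326, 0.483, 0.788, -0.2]
contact_force: [0.2, -0.2, -2.7]
opening: 0.635
gripper_force: 30.0
```

Emit:
jog_arm --pt "0.0003 0 0.0003 0 0 0 0" --pt "0.0003 0 0.0003 0 0 0 0"

```text
t: 15.4
ee_pos: [440.4, 389.0, 32.3]
tool_rot: [0.326, 0.483, 0.788, -0.2]
contact_force: [-2.7, 0.9, 4.9]
opening: 0.635
gripper_force: 30.0
```

Emit:
jog_arm --pt "0 0 0 0 0 0 0.65" --pt "0 0 0 0 0 0 0.68" --pt "0 0 0 0 0 0 0.75" --pt "0 0 0 0 0 0 1" --pt "0 0 0 0 0 0 1"

```text
t: 16.02
ee_pos: [440.4, 388.9, 31.9]
tool_rot: [0.326, 0.482, 0.788, -0.2]
contact_force: [0.2, 0.2, 0.8]
opening: 0.925
gripper_force: 0.0
```

```bash
python3 - <<'E'
from h import *
st()
d,im=snap('side','s5');c,im2=snap('scene','c5')
u,v=map(int,proj(d,[434,401,45]));a,b=map(int,proj(c,[434,401,45]))
cv2.imwrite('pics/r.png',cv2.resize(np.hstack([im[max(v-40,0):v+40,u-50:u+50],im2[b-40:b+40,a-50:a+50]])[:,:,::-1],None,fx=4,fy=4,interpolation=2))
E
```

```text
16.02 pos [440.4 388.9  31.9] x [-0.322  0.63  -0.707] y [ 0.891  0.455 -0.   ] z [ 0.321 -0.63  -0.707] F [0.2 0.2 0.8] op 0.925 gf 0.0 q [-1.35  0.8   0.23  1.71  0.45  1.22 -0.95]
```

View pics/r.png

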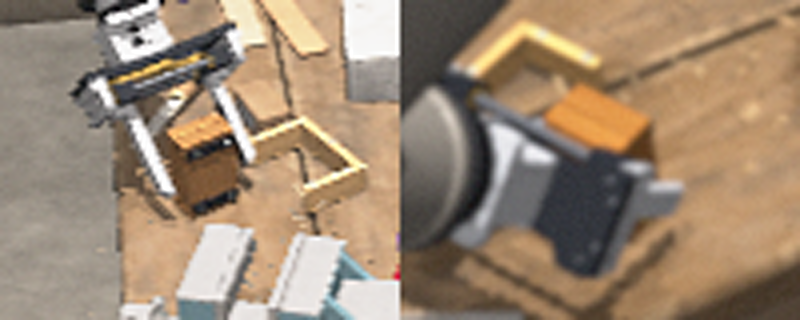

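The picture shows the box standing shut on its end, with its glide strips facing right and the fingers open on both sides of it.

Emit:
jog_arm --pt "0 0 0 0 0.1 0 1" --pt "0 0 0 0 0.26 0 1" --pt "0 0 0 0 0.42 0 1" --pt "0 0 0 0 0.58 0 1" --pt "0 0 0 0 0.74 0 1"

```text
t: 16.75
ee_pos: [440.8, 389.4, 32.9]
tool_rot: [0.018, 0.522, 0.853, -0.009]
contact_force: [0.4, -0.0, -1.4]
opening: 1.001
gripper_force: 0.0
```

Emit:
jog_arm --pt "0 0 0 0 0.16 0 1" --pt "0 0 0 0 0.32 0 1" --pt "0 0 0 0 0.48 0 1" --pt "0 0 0 0 0.64 0 1" --pt "0 0 0 0 0.79 0 1"

```text
t: 17.38
ee_pos: [440.2, 389.0, 31.7]
tool_rot: [-0.285, 0.492, 0.804, 0.173]
contact_force: [-0.3, 0.4, -1.5]
opening: 0.998
gripper_force: 0.0
```

Emit:
jog_arm --pt "0 0 0 0 0.04 0 1" --pt "0 0 0 0 0.04 0 1"

```text
t: 17.62
ee_pos: [440.2, 387.3, 29.7]
tool_rot: [-0.3, 0.49, 0.798, 0.18]
contact_force: [-0.7, 0.0, 0.9]
opening: 0.999
gripper_force: 0.0
```

```bash
python3 - <<'E'
from h import *
s,rt=st(); to(np.array([434.3,400.5,45])+19*rt[:,2],rt,s['ee_pos'])
E
```

```text
17.62 pos [440.2 387.3  29.7] x [-0.339  0.675  0.656] y [ 0.891  0.454 -0.007] z [-0.303  0.582 -0.755] F [-0.7  0.   0.9] op 0.999 gf 0.0 q [ 0.02  0.7  -0.56  1.96 -0.59  0.69  0.52]
delta tool mm [20.9  0.6 17. ]
```

Emit:
jog_arm --pt "0.007 0 0.006 0 0 0 1" --pt "0.014 0 0.012 0 0 0 1" --pt "0.021 0.0005 0.017 0 0 0 1" --pt "0.021 0.0005 0.017 0 0 0 1"

```text
t: 18.12
ee_pos: [426.5, 414.2, 31.8]
tool_rot: [-0.3, 0.488, 0.8, 0.18]
contact_force: [0.0, 0.0, 0.5]
opening: 0.999
gripper_force: 0.0
```

```bash
python3 - <<'E'
from h import *
s,rt=st(); to(np.array([434.6,400.2,45])+19*rt[:,2],rt,s['ee_pos'])
E
```

```text
18.12 pos [426.5 414.2  31.8] x [-0.344  0.672  0.655] y [ 0.888  0.459 -0.005] z [-0.304  0.581 -0.755] F [0.  0.  0.5] op 0.999 gf 0.0 q [-0.02  0.69 -0.58  1.96 -0.61  0.66  0.49]
delta tool mm [-3.6  0.7 -1.5]
```

Emit:
jog_arm --pt "-0.0035 0.0007 -0.0015 0.004 0 0 1" --pt "-0.0035 0.0007 -0.0015 0.004 0 0 1" --pt "-0.0035 0.0007 -0.0015 0.004 0 0 0.7" --pt "-0.0035 0.0007 -0.0015 0.004 0 0 0.66" --pt "-0.0035 0.0007 -0.0015 0.004 0 0 0.66"

```text
t: 18.75
ee_pos: [429.9, 410.0, 30.3]
tool_rot: [-0.301, 0.488, 0.799, 0.179]
contact_force: [0.1, 0.4, 0.6]
opening: 0.719
gripper_force: 0.0
```

Emit:
jog_arm --pt "0 0 0 0 0 0 0.6" --pt "0 0 0 0 0 0 0" --pt "0 0 0 0 0 0 0" --pt "0 0 0 0 0 0 0"

```text
t: 19.25
ee_pos: [429.8, 410.0, 30.3]
tool_rot: [-0.301, 0.488, 0.799, 0.179]
contact_force: [-0.9, -1.3, 2.0]
opening: 0.639
gripper_force: 30.0
```

```bash
python3 - <<'E'
from h import *
s,rt=st(); print(s['ee_pos']-19*rt[:,2]); json.dump(s['tool_rot'].tolist(),open('g2.json','w'))
E
```

```text
19.25 pos [429.8 410.   30.3] x [-0.342  0.673  0.656] y [ 0.888  0.459 -0.008] z [-0.307  0.579 -0.755] F [-0.9 -1.3  2. ] op 0.639 gf 30.0 q [-0.02  0.7  -0.57  1.96 -0.6   0.67  0.49]
[435.62509338 399.01943746  44.66914584]
```

Emit:
jog_arm --pt "0.004 0 -0.005 0 0 0 0" --pt "0.016 0 -0.018 0 0 0 0" --pt "0.036 0 -0.041 0 0 0 0" --pt "0.062 0 -0.071 0 0 0 0" --pt "0.085 0 -0.098 0 0 0 0"

```text
t: 19.88
ee_pos: [430.7, 410.6, 162.5]
tool_rot: [-0.301, 0.488, 0.8, 0.179]
contact_force: [0.6, -0.3, -2.8]
opening: 0.634
gripper_force: 30.0
```

Emit:
jog_arm --pt "0 0 0 0 -0.08 0 0" --pt "0 0 0 0 -0.24 0 0" --pt "0 0 0 0 -0.4 0 0" --pt "0 0 0 0 -0.56 0 0" --pt "0 0 0 0 -0.715 0 0"

```text
t: 20.5
ee_pos: [431.0, 410.8, 162.4]
tool_rot: [0.001, 0.52, 0.854, -0.003]
contact_force: [-0.4, -0.9, -4.0]
opening: 0.633
gripper_force: 30.0
```

```bash
python3 - <<'E'
from h import *
s,rt=st(); to([490,150,215],rt,s['ee_pos'])
E
```

```text
20.5 pos [431.  410.8 162.4] x [-0.459  0.889 -0.005] y [ 0.889  0.459 -0.005] z [-0.002 -0.007 -1.   ] F [-0.4 -0.9 -4. ] op 0.633 gf 30.0 q [-0.63  0.36 -0.3   1.81  0.13  0.99 -0.51]
delta tool mm [-259.1  -67.5  -51. ]
```

Emit:
jog_arm --pt "-0.03 -0.01 -0.015 0 0 0 0" --pt "-0.08 -0.02 -0.035 0 0 0 0" --pt "-0.14 -0.035 -0.052 0 0 0 0" --pt "-0.2 -0.05 -0.052 0 0 0 0" --pt "-0.26 -0.067 -0.052 0 0 0 0"

```text
t: 21.12
ee_pos: [490.9, 148.1, 214.2]
tool_rot: [-0.002, 0.52, 0.854, -0.003]
contact_force: [1.4, -0.3, -3.3]
opening: 0.635
gripper_force: 30.0
```

Emit:
jog_arm --pt "-0.038 -0.017 0 0 0 0.1 0" --pt "-0.076 -0.035 0 0 0 0.25 0" --pt "-0.114 -0.052 0 0 0 0.4 0" --pt "-0.152 -0.07 0 0 0 0.55 0" --pt "-0.19 -0.088 0 0 0 0.65 0"

```text
t: 21.75
ee_pos: [499.7, -60.4, 214.6]
tool_rot: [-0.001, 0.767, 0.642, -0.004]
contact_force: [0.6, -0.1, -3.8]
opening: 0.639
gripper_force: 30.0
```

```bash
python3 - <<'E'
from h import *
s,rt=st(); to([446,-318,205],rt,s['ee_pos'])
E
```

```text
21.75 pos [499.7 -60.4 214.6] x [ 0.176  0.984 -0.005] y [ 0.984 -0.176 -0.006] z [-0.006 -0.004 -1.   ] F [ 0.6 -0.1 -3.8] op 0.639 gf 30.0 q [-0.05  0.14  0.04  1.97 -0.    1.04 -0.18]
delta tool mm [-263.    -7.5   10.9]
```

Emit:
jog_arm --pt "-0.04 -0.001 0.002 0 0 0.05 0" --pt "-0.095 -0.003 0.005 0 0 0.1 0" --pt "-0.15 -0.004 0.008 0 0 0.155 0" --pt "-0.205 -0.006 0.01 0 0 0.155 0" --pt "-0.26 -0.0075 0.01 0 0 0.155 0"

```text
t: 22.38
ee_pos: [447.4, -315.3, 205.9]
tool_rot: [-0.0, 0.813, 0.582, -0.004]
contact_force: [1.3, 0.3, -2.4]
opening: 0.637
gripper_force: 30.0
```

Emit:
jog_arm --pt "0 0 0 0 0 0 0" --pt "0 0 0 0 0 0 0" --pt "0 0 0 0 0 0 0"

```text
t: 22.75
ee_pos: [448.5, -313.1, 205.2]
tool_rot: [-0.001, 0.813, 0.583, -0.004]
contact_force: [-0.3, -0.3, -3.3]
opening: 0.637
gripper_force: 30.0
```

```bash
python3 - <<'E'
from h import *
s,rt=st(); cm,im=snap('wrist','w6'); json.dump({k:np.array(v).tolist() for k,v in cm.items()},open('w6.json','w'))
u,v=proj(cm,[477,-229,44]);print(u,v)
u,v=int(u),int(v)
cv2.imwrite('pics/w6z.png',cv2.resize(im[max(v-100,0):max(v-100,0)+200,u-133:u+133,::-1],None,fx=3,fy=3,interpolation=2)); print('crop origin',u-133,max(v-100,0))
E
```

```text
22.75 pos [ 448.5 -313.1  205.2] x [ 0.32   0.947 -0.006] y [ 0.947 -0.32  -0.005] z [-0.007 -0.004 -1.   ] F [-0.3 -0.3 -3.3] op 0.637 gf 30.0 q [ 0.28  0.22  0.24  1.9  -0.05  1.03  0.22]
321.9456703178245 87.05619477672431
crop origin 188 0
```

View pics/w6z.png

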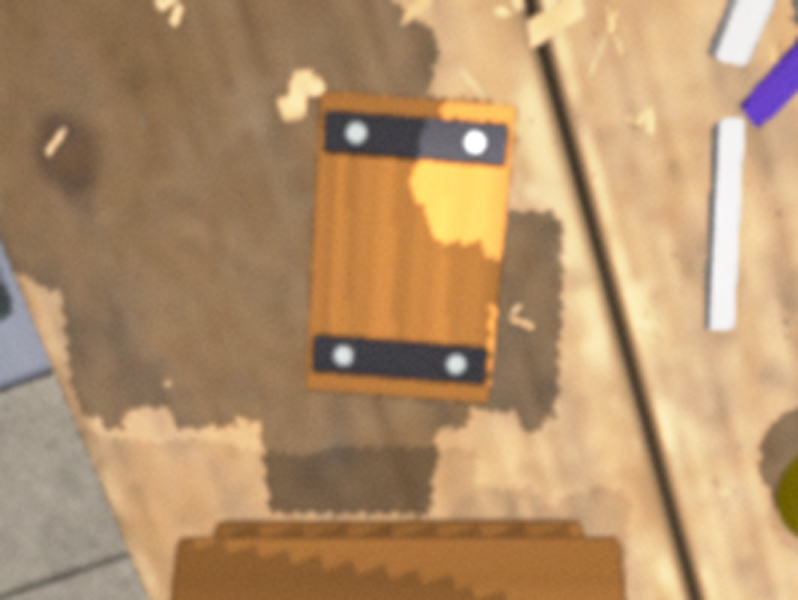

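The crop shows the other box with its strips up. The strip corners in crop pixels are about (325,112)–(505,163) and (315,337)–(486,382), and the held box is at the bottom. Next I'll work out the target pose.

```bash
cat > tgt.py <<'E'
from h import *
cm=json.load(open('w6.json')); im=cv2.imread('pics/w6.png')
def measure(verbose=True):
    c=[(325,112),(508,125),(505,163),(323,150),(315,337),(488,348),(486,382),(313,370)]
    P=np.array([onz(cm,188+x/3,y/3,44) for x,y in c])
    U=P[:4].mean(0);L=P[4:].mean(0)
    t=[(323,92),(516,105),(490,401),(307,388)]
    T=np.array([onz(cm,188+x/3,y/3,41) for x,y in t])
    e=U-L; f=T[0]+T[1]-T[2]-T[3]; g=T[1]-T[0]+T[2]-T[3]
    if verbose: print('strips',((U+L)/2).round(1),np.linalg.norm(e).round(1),np.degrees(np.arctan2(e[1],e[0])).round(2),'| top',T.mean(0).round(1),np.degrees(np.arctan2(f[1],f[0])).round(2),np.degrees(np.arctan2(g[0],-g[1])).round(2),[np.linalg.norm(T[i]-T[i-1]).round(1) for i in range(4)])
def plan(O,psi,zs):
    g2=R.from_quat(json.load(open('g2.json')),scalar_first=True).as_matrix()
    w=np.array([0,1.,0]); l=g2.T@[0,0,1]; l[1]=0; l/=np.linalg.norm(l); n=np.cross(l,w)
    if verb: print('l,n tool',l.round(3),n.round(3),'n world then',(g2@n).round(2))
    lw=np.array([np.cos(psi),np.sin(psi),0]); nw=np.array([0,0,-1.]); ww=np.cross(nw,lw)
    Rt=np.c_[lw,ww,nw]@np.c_[l,w,n].T
    tcp=np.array([*O,zs])-0.33*lw-1.5*nw+19*Rt[:,2]
    s,rt=st(); d=rt.T@(tcp-s['ee_pos']); rv=R.from_matrix(rt.T@Rt).as_rotvec()
    print('tcp',tcp.round(1),'z',Rt[:,2].round(3),'shift',d.round(1),'rotvec',rv.round(4))
verb=True
E
python3 - <<'E'
from tgt import *
measure()
plan([477,-229],np.radians(71),100)
E
```

```text
strips [ 479.7 -226.8] 65.9 67.43 | top [ 480.  -226.8] 67.18 67.51 [np.float64(88.6), np.float64(58.7), np.float64(89.0), np.float64(59.5)]
l,n tool [ 0.656  0.    -0.755] [ 0.755 -0.     0.656] n world then [-0.46  0.89 -0.  ]
22.8 pos [ 448.5 -313.1  205.1] x [ 0.32   0.947 -0.006] y [ 0.947 -0.32  -0.005] z [-0.007 -0.004 -1.   ] F [-0.8 -0.  -3.4] op 0.636 gf 30.0 q [ 0.28  0.22  0.24  1.9  -0.05  1.03  0.22]
tcp [ 472.2 -242.9   89. ] z [-0.246 -0.714 -0.656] shift [ 74.8   0.6 115.6] rotvec [-0.0026 -0.8502  0.0076]
```

Emit:
jog_arm --pt "0.01 0 0 0 -0.1 0 0" --pt "0.025 0 0.01 0 -0.25 0 0" --pt "0.045 0 0.02 0 -0.4 0 0" --pt "0.06 0 0.03 0 -0.55 0 0" --pt "0.075 0 0.04 0 -0.7 0 0"

```text
t: 23.42
ee_pos: [473.2, -241.7, 164.9]
tool_rot: [0.202, 0.761, 0.547, -0.283]
contact_force: [0.4, -0.4, -4.0]
opening: 0.636
gripper_force: 30.0
```

Emit:
jog_arm --pt "0 0 0 0 -0.1 0 0" --pt "0 0 0 0 -0.15 0 0" --pt "0 0 0 0 -0.15 0 0" --pt "0 0 0 0 -0.15 0 0"

```text
t: 23.92
ee_pos: [471.7, -244.2, 164.8]
tool_rot: [0.239, 0.74, 0.53, -0.338]
contact_force: [0.2, -1.1, -3.2]
opening: 0.636
gripper_force: 30.0
```

```bash
python3 - <<'E'
from tgt import *
plan([479.8,-226.8],np.radians(67.4),85)
E
```

```text
l,n tool [ 0.656  0.    -0.755] [ 0.755 -0.     0.656] n world then [-0.46  0.89 -0.  ]
23.93 pos [ 471.7 -244.2  164.8] x [ 0.209  0.623 -0.754] y [ 0.946 -0.323 -0.005] z [-0.247 -0.713 -0.657] F [ 0.2 -1.1 -3.2] op 0.636 gf 30.0 q [-0.32  0.46  0.23  2.01  0.71  1.22 -0.87]
tcp [ 474.2 -240.4   74. ] z [-0.29  -0.697 -0.656] shift [71.4  1.6 56.2] rotvec [ 0.046  -0.0014  0.0463]
```

Emit:
jog_arm --pt "0.015 0.001 0.012 0.02 0 0.02 0" --pt "0.035 0.0015 0.028 0.046 -0.0014 0.046 0" --pt "0.055 0.0015 0.044 0.046 -0.0014 0.046 0" --pt "0.071 0.0016 0.056 0.046 -0.0014 0.046 0" --pt "0.071 0.0016 0.056 0.046 -0.0014 0.046 0"

```text
t: 24.55
ee_pos: [473.7, -240.2, 73.5]
tool_rot: [0.23, 0.756, 0.505, -0.346]
contact_force: [0.2, 0.2, -2.2]
opening: 0.64
gripper_force: 30.0
```

Emit:
jog_arm --pt "0 0 0 0 0 0 0" --pt "0 0 0 0 0 0 0"

```text
t: 24.8
ee_pos: [474.6, -239.9, 74.7]
tool_rot: [0.231, 0.756, 0.505, -0.345]
contact_force: [-0.1, -0.2, -3.5]
opening: 0.637
gripper_force: 30.0
```

```bash
python3 - <<'E'
from tgt import *
verb=False
plan([479.8,-226.8],np.radians(67.4),68)
# check alignment in fixed views: predicted edge of boxes vs picture
for n in('side','scene'): cm_,im_=snap(n,n+'7')
E
```

```text
l,n tool [ 0.656  0.    -0.755] [ 0.755 -0.     0.656] n world then [-0.46  0.89 -0.  ]
24.8 pos [ 474.6 -239.9   74.7] x [ 0.251  0.605 -0.756] y [ 0.924 -0.383  0.   ] z [-0.289 -0.698 -0.655] F [-0.1 -0.2 -3.5] op 0.637 gf 30.0 q [-0.31  0.63  0.22  1.99  0.68  1.11 -0.99]
tcp [ 474.2 -240.4   57. ] z [-0.29  -0.697 -0.656] shift [13.  -0.2 12. ] rotvec [0.0013 0.0012 0.0011]
```

Emit:
jog_arm --pt "0.004 0 0.004 0.001 0.001 0.001 0" --pt "0.008 0 0.008 0.001 0.001 0.001 0" --pt "0.0125 -0.0002 0.0115 0.001 0.001 0.001 0" --pt "0.0125 -0.0002 0.0115 0.001 0.001 0.001 0" --pt "0.0125 -0.0002 0.0115 0.001 0.001 0.001 0"

```text
t: 25.52
ee_pos: [473.8, -240.3, 57.0]
tool_rot: [0.23, 0.756, 0.505, -0.346]
contact_force: [-0.1, -1.0, -2.6]
opening: 0.636
gripper_force: 30.0
```

```bash
python3 - <<'E'
from tgt import *
plan([479.8,-226.8],np.radians(67.4),66)
E
```

```text
l,n tool [ 0.656  0.    -0.755] [ 0.755 -0.     0.656] n world then [-0.46  0.89 -0.  ]
25.52 pos [ 473.8 -240.3   57. ] x [ 0.251  0.605 -0.756] y [ 0.923 -0.384 -0.001] z [-0.291 -0.698 -0.655] F [-0.1 -1.  -2.6] op 0.636 gf 30.0 q [-0.31  0.66  0.22  1.99  0.68  1.09 -1.01]
tcp [ 474.2 -240.4   55. ] z [-0.29  -0.697 -0.656] shift [1.5 0.3 1.2] rotvec [-0.0004  0.0011  0.0012]
```

Emit:
jog_arm --pt "0.0008 0.0003 0.0007 0 0.001 0.001 0" --pt "0.0015 0.0003 0.0012 0 0.001 0.001 0" --pt "0.0015 0.0003 0.0012 0 0.001 0.001 0"

```text
t: 25.9
ee_pos: [474.2, -240.3, 55.1]
tool_rot: [0.23, 0.757, 0.505, -0.345]
contact_force: [-0.2, 0.8, -3.0]
opening: 0.64
gripper_force: 30.0
```

Emit:
jog_arm --pt "0.0004 0 0.0003 0 0 0 0" --pt "0.0004 0 0.0003 0 0 0 0"

```text
t: 26.15
ee_pos: [474.2, -240.2, 54.5]
tool_rot: [0.23, 0.757, 0.505, -0.345]
contact_force: [-0.3, 0.0, -2.1]
opening: 0.639
gripper_force: 30.0
```

Emit:
jog_arm --pt "0.0004 0 0.0003 0 0 0 0" --pt "0.0004 0 0.0003 0 0 0 0"

```text
t: 26.4
ee_pos: [474.2, -240.3, 54.3]
tool_rot: [0.23, 0.757, 0.505, -0.345]
contact_force: [-1.1, 1.6, 4.6]
opening: 0.635
gripper_force: 30.0
```

Emit:
jog_arm --pt "0 0 0 0 0 0 0.65" --pt "0 0 0 0 0 0 0.68" --pt "0 0 0 0 0 0 0.75" --pt "0 0 0 0 0 0 1" --pt "0 0 0 0 0 0 1"

```text
t: 27.02
ee_pos: [474.2, -240.2, 54.1]
tool_rot: [0.23, 0.757, 0.505, -0.345]
contact_force: [0.0, -0.2, -0.5]
opening: 0.928
gripper_force: 0.0
```

Emit:
jog_arm --pt "0 0 0 0 0 0 1" --pt "0 0 -0.02 0 0 0 1" --pt "0 0 -0.06 0 0 0 1" --pt "0 0 -0.11 0 0 0 1" --pt "0 0 -0.14 0 0 0 1"

```text
t: 27.65
ee_pos: [515.9, -140.8, 147.1]
tool_rot: [0.23, 0.757, 0.505, -0.344]
contact_force: [0.6, 0.4, -0.4]
opening: 1.001
gripper_force: 0.0
```

```bash
python3 - <<'E'
from h import *
s,rt=st(); cm,im=snap('wrist','w8'); json.dump({k:np.array(v).tolist() for k,v in cm.items()},open('w8.json','w'))
print(proj(cm,[479.8,-226.8,88])); to([420,-340,260],rt,s['ee_pos'])
E
```

```text
27.65 pos [ 515.9 -140.8  147.1] x [ 0.252  0.606 -0.754] y [ 0.924 -0.383  0.001] z [-0.289 -0.697 -0.657] F [ 0.6  0.4 -0.4] op 1.001 gf 0.0 q [-0.41  0.57  0.17  1.85  0.58  1.35 -0.95]
(np.float64(320.3502542364672), np.float64(211.40455127557928))
delta tool mm [-230.1  -12.1   92.3]
```

Emit:
jog_arm --pt "-0.03 0 -0.026 0 0.1 0 1" --pt "-0.06 0 -0.052 0 0.25 0 1" --pt "-0.075 0 -0.066 0 0.42 0 1" --pt "-0.075 0 -0.066 0 0.6 0 1" --pt "-0.075 0 -0.066 0 0.78 0 1"

```text
t: 28.32
ee_pos: [515.6, -142.3, 246.9]
tool_rot: [0.021, 0.832, 0.554, -0.028]
contact_force: [-0.6, 0.0, -0.8]
opening: 1.0
gripper_force: 0.0
```

```bash
python3 - <<'E'
from h import *
s,rt=st(); to([446,-308,240],rt,s['ee_pos'])
E
```

```text
28.32 pos [ 515.6 -142.3  246.9] x [ 0.384  0.921 -0.07 ] y [ 0.923 -0.385  0.003] z [-0.024 -0.066 -0.998] F [-0.6  0.  -0.8] op 1.0 gf 0.0 q [-0.05  0.16  0.17  1.87  0.05  1.12 -0.3 ]
delta tool mm [-178.8   -0.5   19.4]
```

Emit:
jog_arm --pt "-0.045 0 0.005 0 0.07 0 1" --pt "-0.09 0 0.01 0 0.07 0 1" --pt "-0.135 0 0.015 0 0.07 0 1" --pt "-0.18 0 0.019 0 0.07 0 1" --pt "-0.18 0 0.019 0 0.07 0 1"

```text
t: 28.95
ee_pos: [443.3, -312.3, 240.2]
tool_rot: [0.002, 0.834, 0.552, -0.003]
contact_force: [-1.1, 0.5, 0.2]
opening: 1.001
gripper_force: 0.0
```

Emit:
jog_arm --pt "-0.0 0 0 0 0 0 1" --pt "0 0 0 0 0 0 1"

```text
t: 29.2
ee_pos: [446.0, -308.0, 240.3]
tool_rot: [0.001, 0.832, 0.555, -0.002]
contact_force: [0.1, -0.2, 0.9]
opening: 1.004
gripper_force: 0.0
```

```bash
python3 - <<'E'
from h import *
s,rt=st(); cm,im=snap('wrist','w9'); json.dump({k:np.array(v).tolist() for k,v in cm.items()},open('w9.json','w'))
psi=np.radians(67.4);l=np.array([np.cos(psi),np.sin(psi),0]);w=np.array([l[1],-l[0],0])
hsv=cv2.cvtColor(im,cv2.COLOR_RGB2HSV)
O=np.array([479.8,-226.8,0])
# saturated wood mask, then rect
pc=proj(cm,O+[0,0,88]); print('expect centre',np.round(pc,1))
m=cv2.inRange(hsv,(8,140,60),(24,255,255)); u,v=map(int,pc); mm=np.zeros_like(m); mm[max(v-90,0):v+90,u-70:u+70]=m[max(v-90,0):v+90,u-70:u+70]
mm=cv2.morphologyEx(mm,cv2.MORPH_CLOSE,np.ones((9,9)));mm=cv2.morphologyEx(mm,cv2.MORPH_OPEN,np.ones((7,7)))
c=max(cv2.findContours(mm,0,1)[0],key=cv2.contourArea);r=cv2.minAreaRect(c);print(r)
print('expected top corners z85',[np.round(proj(cm,O+a*45*l+b*30*w+[0,0,85]),1).tolist() for a,b in((1,1),(1,-1),(-1,-1),(-1,1))]);print(cv2.boxPoints(r).round(1).tolist())
T=np.array([onz(cm,*p,85) for p in cv2.boxPoints(r)]);print(T.round(1).tolist(),T.mean(0))
# dark strips
dk=cv2.inRange(hsv,(0,0,0),(180,110,95)); k,lb,stt,ct=cv2.connectedComponentsWithStats(dk)
for i in range(1,k):
    if 100<stt[i,4]<1500 and abs(ct[i][0]-u)<50 and abs(ct[i][1]-v)<80: print('dark',stt[i].tolist(),onz(cm,*ct[i],88).round(1))
E
```

```text
29.2 pos [ 446.  -308.   240.3] x [ 0.383  0.924 -0.006] y [ 0.924 -0.383 -0.   ] z [-0.003 -0.005 -1.   ] F [ 0.1 -0.2  0.9] op 1.004 gf 0.0 q [ 0.22  0.18  0.3   1.88 -0.05  1.09  0.15]
expect centre [321.1  87.5]
((321.5, 86.0), (62.0, 65.0), 90.0)
expected top corners z85 [[355.0, 34.7], [287.4, 34.6], [289.6, 137.0], [352.6, 137.1]]
[[289.0, 55.0], [354.0, 55.0], [354.0, 117.0], [289.0, 117.0]]
[[463.9, -189.8], [517.9, -212.2], [498.2, -263.0], [441.8, -239.6]] [ 480.45313001 -226.11792734]
dark [357, 24, 17, 42, 116] [ 529.3 -207.5]
dark [291, 41, 61, 14, 623] [ 490.9 -194.8]
dark [293, 118, 34, 12, 328] [ 456.9 -251.8]
```

```bash
python3 - <<'E'
from h import *
d,im=snap('side','s9'); h=cv2.cvtColor(im,cv2.COLOR_RGB2HSV)
u,v=map(int,proj(d,[480,-227,88])); x0,y0=u-25,v-25; m=cv2.inRange(h[y0:y0+50,x0:x0+50],(0,0,0),(180,255,75))
k,lb,s,ct=cv2.connectedComponentsWithStats(m)
for i in range(1,k):
    if s[i,4]>15: print(s[i].tolist(),onz(d,*(ct[i]+[x0,y0]),88).round(1))
# lower box: near bottom corners unchanged? edge diff of side0 vs now below the upper box
a=cv2.imread('pics/side0.png');p=[proj(d,[479.8+a_*45*.384+b_*30*.923,-226.8+a_*45*.923-b_*30*.384,z]) for a_,b_,z in((-1,-1,0),(-1,1,0),(-1,1,41),(-1,-1,41))]
mk=np.zeros(a.shape[:2],np.uint8);cv2.fillPoly(mk,[np.int32(np.round(p))],255);mk=cv2.dilate(mk,np.ones((5,5)))
df=np.abs(a.astype(int)-im[:,:,::-1]).max(2);print('face px',np.round(p,1).tolist(),'median diff',np.median(df[mk>0]),'p90',np.percentile(df[mk>0],90))
E
```

```text
[20, 15, 18, 6, 45] [ 489.2 -198.2]
[14, 32, 19, 6, 53] [ 466.4 -259.3]
face px [[305.1, 280.3], [324.3, 284.3], [324.1, 276.0], [304.5, 272.0]] median diff 28.0 p90 94.0
```

```bash
python3 -c "
from h import *
print(manip.hand_in())"
```

```text
the job is handed in; nothing more can be done
None
```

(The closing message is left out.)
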